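# Strip the collar and spacer ring off a clamped shaft

## Robot

A 7-joint arm with a two-finger parallel gripper is mounted at the origin on the work surface. World frame = base frame: x ahead of the robot, y to its left, z up, the work surface at z = 0. Lengths are in m, angles in rad, forces in N, time in s.
With the tool pointing down it reaches from about 0.4 to 0.85 m from the base axis. Payload 10.4 kg.
Tool frame: the origin (TCP) lies midway between the tips of the shut fingers; the grasp point (between the pads) lies 19 mm behind it; z points along the fingers, x is the direction in which the jaws open and shut, and the axes are right-handed (so a half turn about z gives the same grasp; the last joint's range is limited). The gripper opens to 87 mm and grips with 3 to 60 N. Pads are 19 mm wide; open, the fingers measure 117 mm over their backs; the gripper's body (75 mm by 190 mm) begins 51 mm behind the grasp point.
Start: joints at [1.217, 0.332, -0.065, 1.46, 0.022, 1.35, -0.088], TCP at [0.203, -0.591, 0.223] pointing down, gripper open.
Joint ranges: [-2.6, 2.6], [-0.5, 2.12], [-1.47, 1.34], [0.16, 2.42], [-1.27, 4.41], [0.06, 2.06], [-2.6, 2.6]. Speed limits (rad/s): [2.22, 2.22, 2.79, 2.79, 3.14, 3.14, 3.14].

## Interface

Orientations are given as a unit quaternion [x, y, z, w].
In Python, from bench import * gives the robot as it stands.
- The arm moves only by the tool play_rows, never from a script. Its argument "series" is a list of rows, each an object of numbers: "hand": the finger opening in mm, from 0 to 87; "dx", "dy", "dz": the shift along the tool's x, y, z in mm; "ax", "ay", "az": the turn, a rotation vector about the tool's x, y, z in degrees. In form: [{"hand": .., "dx": .., "dy": .., "dz": .., "ax": .., "ay": .., "az": ..}, ...]. A call has 1 to 20 rows; each row is the pose to reach, as a shift and turn from the pose measured when the call began, along the tool's axes at that moment; what a row does not reach only later rows make up. A row lasts 1/8 s, in which the tool goes at most 62.5 mm and 10.7 degrees, less where a joint would pass 70% of its speed; a pose out of reach is approached as far as the arm can. A call with a gripper value outside its range is refused whole. The fingers move at their own pace and stop on an object; the grip force is fixed at half the most. Time passes only in rows, so rows that repeat a pose let the fingers close. It gives the time, the measured TCP pose, the force and the opening at its end, in the units of the state.
- get_state(): the state, without advancing time (a new reading comes with each control period).
- camera(name): name is "scene" or "top" or "wrist"; returns a dict with "pixels" (420x560x3 uint8, blue, green, red), "K" (3x3 intrinsics, pixels), "R" (3x3) and "t" (3): a world point X has camera coordinates R X + t. Camera axes: x right, y down, z forward; pixel columns grow to the right and rows downward; lengths in m; the calibration is good to about 2 mm. A picture is of the moment at which its call begins. There is no depth.
- hand_in(): hands the job in, once; it reports no verdict.
The state is a dict: "time": time; "qpos": joint angles; "joint_vel": joint speeds; "effort": joint torques, N m; "position": TCP position; "tcp_rot": TCP orientation; "wrist_force": force on the tool from outside, world axes, zero at the start; "moment": the same for the moment, N m; "width": finger opening in m.
Only numpy, scipy, OpenCV 4.12 (cv2) and the standard library are available. Lean on these libraries where they do the work, as an engineer would, in place of code of your own. Each camera call takes 0.05 s, during which the arm holds its last target. There are 200 camera calls.

## Task

The vise holds a short horizontal shaft with a stop collar near its free end and a spacer ring behind it. Slide the stop collar off the free end and set it down in the shallow open aluminium tray (the one without dividers); only then slide the spacer ring off the same way and set it down in the tray too, dropping neither. Leave both lying or standing in the tray.

Things in the scene. Friction and masses are not known exactly. Their poses are not given: they have to be found in the camera images.
- collar: Stop collar: dark steel block, loose (screw slackened), nearest the shaft's free end, about 30 mm from it. 44 mm wide (x; flat upright sides to pinch), 24 mm thick along the shaft (y), 56 mm tall (z), 6 mm screw head on top, 0.35 kg. Hole 28 mm: hangs 5 mm low on the shaft, raise 5 mm to run centred. Origin: hole's centre, mid thickness, 22 mm below the top face, 34 mm above the underside.
- ring: Spacer ring: plain bright steel, threaded on the shaft between vise jaws and collar, 90 to 100 mm from the free end. 60 mm outside diameter, hole 32 mm, 20 mm thick along the shaft (y is its axis), 0.3 kg. Hangs loose, 7 mm low on the shaft; raise 7 mm to run centred. Origin: hole's centre, mid thickness. Pinch it across its horizontal diameter.
- shaft_end (a point): Centre of the end face of the shaft's free end: bright steel, 18 mm in diameter, level, axis 150 mm above the bench, fixed in the grey bench vise. y: along the shaft, out of the free end, the way parts slide off; z up. The shaft stands 145 mm out of the jaws (jaw tops 165 mm above the bench). Nothing beyond the free end is taller than 50 mm for 100 mm.
- tray_in (a point): Centre of the inner floor of the shallow plain aluminium tray, fixed to the bench: outside 180 mm (x) by 220 mm (y), walls 4 mm thick and 30 mm high, floor top 4 mm above the bench, no dividers, empty at the start. z up. The smaller grey bin with dividers and bolts in it is not the tray.
Not all that is in view belongs to the job. What is shaped like the collar but purple or turquoise is not meant. Leave any blue or orange look-alike of the ring alone.

How it is judged:
By the outcome, as a careful person would: the job done as asked, in the order asked, and still so for the second after the job is handed in, with the robot touching nothing.
It also fails if it takes over 62 s, if anything falls off the work surface, if the arm or the gripper's body presses on something with over 40 N, if the wrist force passes 120 N, or if a joint passes its speed limit or range.

## Working session

There is one attempt and no reset: what is moved stays moved. The work goes in short steps, Python scripts to look and compute and a tool call to move; the robot and the scene stay as the last step left them, time stands still between calls to the robot, and variables do not carry over. Pictures are saved under pics/ and viewed, about 8 in all and at most 12, crops included, and the job is handed in when it is done.

Besides the shell and the picture viewer there is one more tool, called as name([rows], argument=value, ...), one row to a line, values as JSON. play_rows: Moves the arm, as the interface text tells. Its arguments: {"type":"object","properties":{"series":{"type":"array"}},"required":["series"]}

```bash
mkdir -p pics
python3 - <<'E'
from bench import *
import cv2
for n in ("scene","top"):
    c=camera(n); cv2.imwrite(f"pics/{n}0.png",c["pixels"]); print(n,c["K"].tolist(),c["R"].tolist(),c["t"].tolist())
s=get_state(); print(s)
E
```

```text
scene [[452.60495687120795, 0.0, 284.7965579381046], [0.0, 452.60495687120795, 210.28501085229183], [0.0, 0.0, 1.0]] [[-0.8132629909085127, 0.5815480982697095, 0.020127518908817844], [0.30354951576585615, 0.45349966612512327, -0.8379712073232088], [-0.4964483851286605, -0.6753812717445502, -0.5453431384732544]] [0.4017368474023158, -0.10249185189185511, 1.4008695099637642]
top [[463.42565730588234, 0.0, 281.60796112526873], [0.0, 463.42565730588234, 200.79895323873546], [0.0, 0.0, 1.0]] [[-0.022509623494254647, -0.9997421825605637, 0.0029808151883803607], [-0.9975784187989706, 0.02226444658601888, -0.06589076388056574], [0.06580740989199506, -0.004456773189056789, -0.9978223899953582]] [0.07136105714834728, 0.5449578702090062, 1.184744776066336]
{'time': 0.1, 'qpos': array([ 1.21738137,  0.33281289, -0.0647202 ,  1.46088319,  0.02161097,
        1.34988347, -0.08852179]), 'joint_vel': array([ 3.61125341e-05, -1.86514684e-03, -4.18796038e-04, -3.14678692e-03,
       -8.11481954e-04, -1.50107281e-03,  1.26130450e-04]), 'effort': array([ 2.12837171e-03, -6.24547720e+01,  2.51226209e-02, -3.90719748e+01,
       -6.12803246e-02,  3.64902732e-02,  7.47172180e-05]), 'position': array([ 0.20289803, -0.59077501,  0.22181857]), 'tcp_rot': array([ 8.13889356e-01, -5.81019534e-01, -5.42909079e-04, -3.49044821e-04]), 'wrist_force': array([ 0.23134549,  0.59832933, -0.05282486]), 'moment': array([0.00173429, 0.01166059, 0.04142346]), 'width': 0.0872014837045903}
```

View pics/scene0.png

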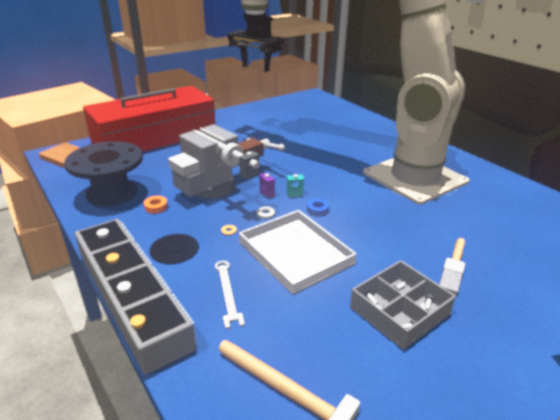

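View pics/top0.png

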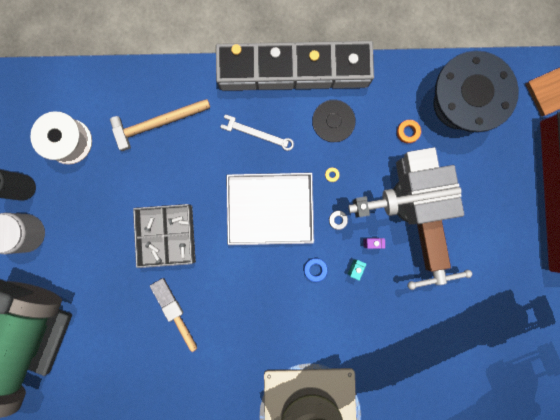

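Top: the shaft runs from the vise at (400,201) to its free end near (351,209), with the collar near (363,206) and the ring near (392,201). The tray is at (270,209). I'll enlarge both views.

Run:
```python
import cv2,numpy as np
a=cv2.imread("pics/top0.png")[165:255,325:475]; b=cv2.imread("pics/scene0.png")[120:210,165:315]
f=lambda x:cv2.resize(x,None,fx=5,fy=5,interpolation=cv2.INTER_CUBIC)[:, :]
cv2.imwrite("pics/topc.png",f(a)); cv2.imwrite("pics/scc.png",f(b))
```

```text
(no output)
```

View pics/topc.png

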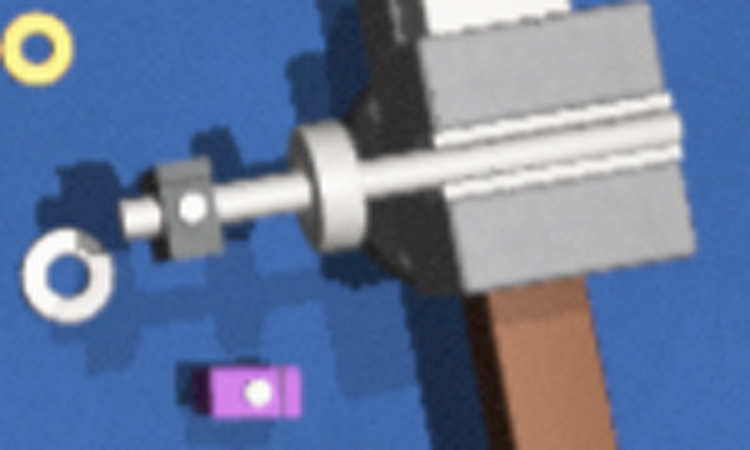

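View pics/scc.png

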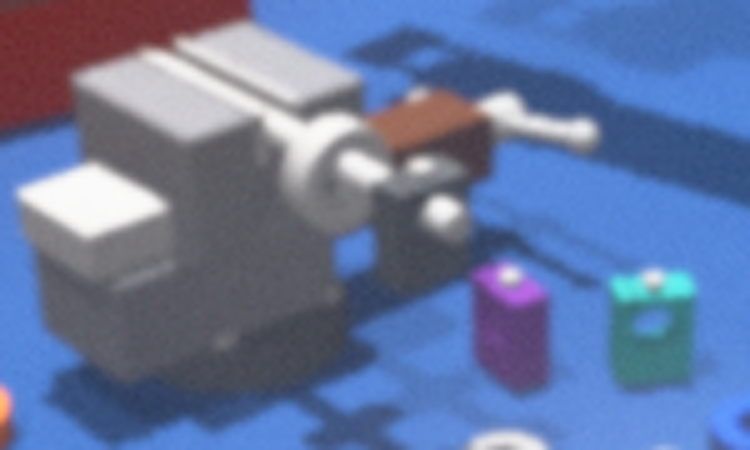

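Top crop: shaft end face centre at (122,219), shaft midline also at (440,171), collar top face centre at (190,208), and the ring's rear rim at (352,123)–(368,242).

```bash
cat > h.py <<'E'
from bench import *
import numpy as np, cv2
from scipy.spatial.transform import Rotation as Rn
K={}
def pix2w(c,u,v,z):
    R,t=np.array(c["R"]),np.array(c["t"]); o=-R.T@t
    d=R.T@np.linalg.solve(np.array(c["K"]),[u,v,1]); return o+d*(z-o[2])/d[2]
def w2pix(c,X):
    p=np.array(c["K"])@(np.array(c["R"])@X+np.array(c["t"])); return p[:2]/p[2]
def rel(p,yaw_x):  # shift (mm) and turn (deg) in the present tool frame; tool down, tool x at yaw_x
    s=get_state(); R0=Rn.from_quat(s["tcp_rot"])
    x=np.array([np.cos(yaw_x),np.sin(yaw_x),0]); z=np.array([0,0,-1.]); 
    Rt=Rn.from_matrix(np.column_stack([x,np.cross(z,x),z]))
    return np.round(R0.inv().apply(np.array(p)-s["position"])*1e3,1), np.round((R0.inv()*Rt).as_rotvec(degrees=True),2)
E
python3 - <<'E'
from h import *
np.set_printoptions(precision=4,suppress=True)
c=camera("top"); s=camera("scene")
q=lambda u,v,z:pix2w(c,325+u/5-.4,165+v/5-.4,z)
e=q(122,219,.15); m=q(440,171,.15); far=q(680,128,.159)
print("end",e,"m",m,far,"dirs",[np.degrees(np.arctan2(*(e-k)[[1,0]])) for k in (m,far)])
print("collar",[q(*k,.167) for k in ((158,165),(208,158),(222,250),(172,258),(190,208))])
print("ring back",q(352,123,.150),q(368,242,.150),q(362,185,.173))
print("ring front",q(295,130,.143),q(325,250,.143))
d=(e-m)/np.linalg.norm(e-m)
for k in (.09,.1): print(k, e-d*k)
print("ring washer",q(67,275,.003))
print("tray",[pix2w(c,*k,.03) for k in ((228,175),(312,174),(313,243),(228,244))])
E=pix2w(s,165+445/5-.4,120+215/5-.4,.15); print("end scene",E, "jaws",q(420,40,.165),q(465,290,.165))
E
```

```text
end [ 0.5167 -0.0954  0.15  ] m [ 0.5356 -0.2432  0.15  ] [ 0.5523 -0.3516  0.159 ] dirs [np.float64(97.2953822425842), np.float64(97.92266943266841)]
collar [array([ 0.5401, -0.11  ,  0.167 ]), array([ 0.5428, -0.1329,  0.167 ]), array([ 0.5008, -0.1378,  0.167 ]), array([ 0.4977, -0.115 ,  0.167 ]), array([ 0.5202, -0.1239,  0.167 ])]
ring back [ 0.5588 -0.2033  0.15  ] [ 0.5035 -0.2086  0.15  ] [ 0.5286 -0.201   0.173 ]
ring front [ 0.5567 -0.1784  0.143 ] [ 0.5005 -0.1902  0.143 ]
0.09 [ 0.5281 -0.1846  0.15  ]
0.1 [ 0.5294 -0.1946  0.15  ]
ring washer [ 0.4947 -0.0876  0.003 ]
tray [array([0.6153, 0.1958, 0.03  ]), array([ 0.6131, -0.0207,  0.03  ]), array([ 0.4358, -0.0185,  0.03  ]), array([0.4382, 0.1985, 0.03  ])]
end scene [ 0.5175 -0.1067  0.15  ] jaws [ 0.5949 -0.2321  0.165 ] [ 0.4802 -0.248   0.165 ]
```

Run:
```python
from h import *
print(rel([.5203,-.124,.27],np.radians(7.6)))
```

```text
(array([-338.6, -451.8,  -47.7]), array([-3.000e-02,  4.000e-02, -7.865e+01]))
```

play_rows([
  {"hand": 87, "dx": 0, "dy": 0, "dz": -50, "ax": 0, "ay": 0, "az": 0},
  {"hand": 87, "dx": -30, "dy": -40, "dz": -80, "ax": 0, "ay": 0, "az": -8},
  {"hand": 87, "dx": -60, "dy": -80, "dz": -80, "ax": 0, "ay": 0, "az": -16},
  {"hand": 87, "dx": -90, "dy": -120, "dz": -80, "ax": 0, "ay": 0, "az": -24},
  {"hand": 87, "dx": -120, "dy": -160, "dz": -80, "ax": 0, "ay": 0, "az": -32},
  {"hand": 87, "dx": -150, "dy": -200, "dz": -80, "ax": 0, "ay": 0, "az": -40},
  {"hand": 87, "dx": -180, "dy": -240, "dz": -80, "ax": 0, "ay": 0, "az": -48},
  {"hand": 87, "dx": -210, "dy": -280, "dz": -80, "ax": 0, "ay": 0, "az": -56},
  {"hand": 87, "dx": -240, "dy": -320, "dz": -80, "ax": 0, "ay": 0, "az": -64},
  {"hand": 87, "dx": -270, "dy": -360, "dz": -80, "ax": 0, "ay": 0, "az": -70},
  {"hand": 87, "dx": -300, "dy": -400, "dz": -70, "ax": 0, "ay": 0, "az": -75},
  {"hand": 87, "dx": -325, "dy": -435, "dz": -60, "ax": 0, "ay": 0, "az": -78.65},
  {"hand": 87, "dx": -338.6, "dy": -451.8, "dz": -47.7, "ax": 0, "ay": 0, "az": -78.65},
  {"hand": 87, "dx": -338.6, "dy": -451.8, "dz": -47.7, "ax": 0, "ay": 0, "az": -78.65},
  {"hand": 87, "dx": -338.6, "dy": -451.8, "dz": -47.7, "ax": 0, "ay": 0, "az": -78.65},
])

```text
time: 2.08
position: [0.52, -0.1249, 0.2703]
tcp_rot: [0.998, 0.066, -0.0, -0.0]
wrist_force: [0.0, -0.5, 0.6]
width: 0.087
```

Run:
```python
from h import *
np.set_printoptions(precision=4,suppress=True)
c=camera("wrist"); s=get_state(); print(s["time"],s["position"],s["wrist_force"],s["qpos"])
np.savez("w1.npz",K=c["K"],R=c["R"],t=c["t"])
im=c["pixels"].copy()
cv2.imwrite("pics/w1.png",im)
d=np.array([np.cos(np.radians(97.6)),np.sin(np.radians(97.6)),0])
e=np.array([.5167,-.0955,.15])
print("pred end",w2pix(c,e),"collar top",w2pix(c,e-d*.029+[0,0,.017]),"ring top",w2pix(c,e-d*.095+[0,0,.023]))
print(rel([.5203,-.124,.126],np.radians(7.6)))
```

```text
2.125 [ 0.52   -0.1252  0.2705] [-0.178   0.1611 -0.0027] [ 0.6832  0.1555 -0.5905  1.5997  0.0873  1.413   0.2156]
pred end [280.0364 170.7524] collar top [280.0841 209.5221] ring top [280.0917 286.3968]
(array([  0.5,  -1.1, 144.5]), array([-0.01, -0.  , -0.09]))
```

View pics/w1.png

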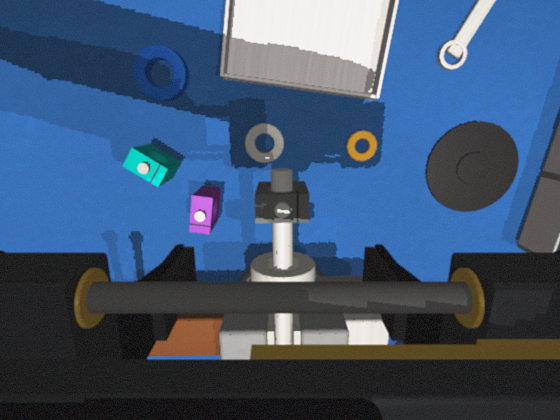

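Wrist view: the shaft is centred at column 282–283 (predicted 280), its end is at (282,169), and the collar screw is at (283,211). That agrees within about 2 mm, so I descend with +1 mm in x and close.

play_rows([
  {"hand": 87, "dx": 1.5, "dy": -1, "dz": 35, "ax": 0, "ay": 0, "az": 0},
  {"hand": 87, "dx": 1.5, "dy": -1, "dz": 70, "ax": 0, "ay": 0, "az": 0},
  {"hand": 87, "dx": 1.5, "dy": -1, "dz": 100, "ax": 0, "ay": 0, "az": 0},
  {"hand": 87, "dx": 1.5, "dy": -1, "dz": 125, "ax": 0, "ay": 0, "az": 0},
  {"hand": 87, "dx": 1.5, "dy": -1, "dz": 140, "ax": 0, "ay": 0, "az": 0},
  {"hand": 87, "dx": 1.5, "dy": -1, "dz": 144.5, "ax": 0, "ay": 0, "az": 0},
  {"hand": 87, "dx": 1.5, "dy": -1, "dz": 144.5, "ax": 0, "ay": 0, "az": 0},
  {"hand": 60, "dx": 1.5, "dy": -1, "dz": 144.5, "ax": 0, "ay": 0, "az": 0},
  {"hand": 48, "dx": 1.5, "dy": -1, "dz": 144.5, "ax": 0, "ay": 0, "az": 0},
  {"hand": 30, "dx": 1.5, "dy": -1, "dz": 144.5, "ax": 0, "ay": 0, "az": 0},
  {"hand": 30, "dx": 1.5, "dy": -1, "dz": 144.5, "ax": 0, "ay": 0, "az": 0},
  {"hand": 30, "dx": 1.5, "dy": -1, "dz": 144.5, "ax": 0, "ay": 0, "az": 0},
  {"hand": 30, "dx": 1.5, "dy": -1, "dz": 144.5, "ax": 0, "ay": 0, "az": 0},
])

```text
time: 3.75
position: [0.5213, -0.124, 0.126]
tcp_rot: [0.998, 0.065, -0.0, -0.0]
wrist_force: [1.5, -0.8, 0.5]
width: 0.0439
```

Gripped at 43.9 mm with no side force. Next I raise it 5 mm and check the force.

play_rows([
  {"hand": 30, "dx": 0, "dy": 0, "dz": -2.5, "ax": 0, "ay": 0, "az": 0},
  {"hand": 30, "dx": 0, "dy": 0, "dz": -5, "ax": 0, "ay": 0, "az": 0},
  {"hand": 30, "dx": 0, "dy": 0, "dz": -5, "ax": 0, "ay": 0, "az": 0},
  {"hand": 30, "dx": 0, "dy": -6, "dz": -5, "ax": 0, "ay": 0, "az": 0},
  {"hand": 30, "dx": 0, "dy": -12, "dz": -5, "ax": 0, "ay": 0, "az": 0},
  {"hand": 30, "dx": 0, "dy": -12, "dz": -5, "ax": 0, "ay": 0, "az": 0},
])

```text
time: 4.5
position: [0.5197, -0.1112, 0.131]
tcp_rot: [0.998, 0.066, -0.0, -0.0]
wrist_force: [-0.6, 0.8, -4.6]
width: 0.044
```

play_rows([
  {"hand": 30, "dx": 0, "dy": -8, "dz": 0, "ax": 0, "ay": 0, "az": 0},
  {"hand": 30, "dx": 0, "dy": -18, "dz": 0, "ax": 0, "ay": 0, "az": 0},
  {"hand": 30, "dx": 0, "dy": -28, "dz": 0, "ax": 0, "ay": 0, "az": 0},
  {"hand": 30, "dx": 0, "dy": -38, "dz": 0, "ax": 0, "ay": 0, "az": 0},
  {"hand": 30, "dx": 0, "dy": -50, "dz": 0, "ax": 0, "ay": 0, "az": 0},
  {"hand": 30, "dx": 0, "dy": -65, "dz": 0, "ax": 0, "ay": 0, "az": 0},
  {"hand": 30, "dx": 0, "dy": -80, "dz": 0, "ax": 0, "ay": 0, "az": 0},
  {"hand": 30, "dx": 0, "dy": -80, "dz": 0, "ax": 0, "ay": 0, "az": 0},
])

```text
time: 5.5
position: [0.5091, -0.0302, 0.1311]
tcp_rot: [0.998, 0.067, 0.0, -0.0]
wrist_force: [1.0, 0.1, -4.4]
width: 0.0439
```

Run:
```python
from h import *
s=get_state();print(s["time"],s["position"],s["wrist_force"],s["width"])
print(rel([.526,.145,.131],np.radians(7.6)), rel([.526,.145,.022],np.radians(7.6)))
```

```text
5.5 [ 0.50912271 -0.03019905  0.13113501] [ 0.9548477   0.05699034 -4.44915498] 0.043850528402346316
(array([  40.3, -171.3,    0.2]), array([-0.03, -0.02,  0.12])) (array([  40.2, -171.3,  109.2]), array([-0.03, -0.02,  0.12]))
```

The collar is clear of the shaft (force is just its weight). I carry it over the tray and lower to just above the floor.

play_rows([
  {"hand": 30, "dx": 5, "dy": -20, "dz": 0, "ax": 0, "ay": 0, "az": 0},
  {"hand": 30, "dx": 14, "dy": -55, "dz": 0, "ax": 0, "ay": 0, "az": 0},
  {"hand": 30, "dx": 24, "dy": -95, "dz": 0, "ax": 0, "ay": 0, "az": 0},
  {"hand": 30, "dx": 33, "dy": -135, "dz": 0, "ax": 0, "ay": 0, "az": 0},
  {"hand": 30, "dx": 38, "dy": -160, "dz": 0, "ax": 0, "ay": 0, "az": 0},
  {"hand": 30, "dx": 40, "dy": -171, "dz": 10, "ax": 0, "ay": 0, "az": 0},
  {"hand": 30, "dx": 40, "dy": -171, "dz": 30, "ax": 0, "ay": 0, "az": 0},
  {"hand": 30, "dx": 40, "dy": -171, "dz": 55, "ax": 0, "ay": 0, "az": 0},
  {"hand": 30, "dx": 40, "dy": -171, "dz": 80, "ax": 0, "ay": 0, "az": 0},
  {"hand": 30, "dx": 40, "dy": -171, "dz": 98, "ax": 0, "ay": 0, "az": 0},
  {"hand": 30, "dx": 40, "dy": -171, "dz": 105, "ax": 0, "ay": 0, "az": 0},
  {"hand": 30, "dx": 40, "dy": -171, "dz": 108, "ax": 0, "ay": 0, "az": 0},
  {"hand": 30, "dx": 40, "dy": -171, "dz": 108, "ax": 0, "ay": 0, "az": 0},
])

```text
time: 7.12
position: [0.5262, 0.1447, 0.0237]
tcp_rot: [0.998, 0.067, 0.0, -0.0]
wrist_force: [0.1, -0.1, -2.9]
width: 0.0441
```

play_rows([
  {"hand": 30, "dx": 0, "dy": 0, "dz": 1.5, "ax": 0, "ay": 0, "az": 0},
  {"hand": 30, "dx": 0, "dy": 0, "dz": 3, "ax": 0, "ay": 0, "az": 0},
  {"hand": 30, "dx": 0, "dy": 0, "dz": 3, "ax": 0, "ay": 0, "az": 0},
])

```text
time: 7.5
position: [0.5262, 0.1447, 0.0207]
tcp_rot: [0.998, 0.067, 0.001, -0.0]
wrist_force: [-0.5, -0.0, -4.4]
width: 0.044
```

play_rows([
  {"hand": 30, "dx": 0, "dy": 0, "dz": 0.8, "ax": 0, "ay": 0, "az": 0},
  {"hand": 30, "dx": 0, "dy": 0, "dz": 1.5, "ax": 0, "ay": 0, "az": 0},
  {"hand": 30, "dx": 0, "dy": 0, "dz": 1.5, "ax": 0, "ay": 0, "az": 0},
])

```text
time: 7.88
position: [0.5262, 0.1447, 0.0191]
tcp_rot: [0.998, 0.067, 0.0, -0.0]
wrist_force: [0.4, 0.1, -3.9]
width: 0.0438
```

play_rows([
  {"hand": 30, "dx": 0, "dy": 0, "dz": 0.6, "ax": 0, "ay": 0, "az": 0},
  {"hand": 30, "dx": 0, "dy": 0, "dz": 1.2, "ax": 0, "ay": 0, "az": 0},
  {"hand": 30, "dx": 0, "dy": 0, "dz": 1.2, "ax": 0, "ay": 0, "az": 0},
])

```text
time: 8.25
position: [0.5262, 0.1447, 0.019]
tcp_rot: [0.998, 0.067, 0.001, 0.0]
wrist_force: [-5.9, -2.2, 11.6]
width: 0.0435
```

Contact with the floor (+11.6 N). I release gently and rise.

play_rows([
  {"hand": 46, "dx": 0, "dy": 0, "dz": 0, "ax": 0, "ay": 0, "az": 0},
  {"hand": 50, "dx": 0, "dy": 0, "dz": 0, "ax": 0, "ay": 0, "az": 0},
  {"hand": 60, "dx": 0, "dy": 0, "dz": 0, "ax": 0, "ay": 0, "az": 0},
  {"hand": 66, "dx": 0, "dy": 0, "dz": 0, "ax": 0, "ay": 0, "az": 0},
  {"hand": 66, "dx": 0, "dy": 0, "dz": 0, "ax": 0, "ay": 0, "az": 0},
  {"hand": 66, "dx": 0, "dy": 0, "dz": -15, "ax": 0, "ay": 0, "az": 0},
  {"hand": 66, "dx": 0, "dy": 0, "dz": -40, "ax": 0, "ay": 0, "az": 0},
  {"hand": 75, "dx": 0, "dy": 0, "dz": -90, "ax": 0, "ay": 0, "az": 0},
  {"hand": 87, "dx": 0, "dy": 0, "dz": -140, "ax": 0, "ay": 0, "az": 0},
  {"hand": 87, "dx": 0, "dy": 0, "dz": -190, "ax": 0, "ay": 0, "az": 0},
  {"hand": 87, "dx": 0, "dy": 0, "dz": -231, "ax": 0, "ay": 0, "az": 0},
  {"hand": 87, "dx": 0, "dy": 0, "dz": -231, "ax": 0, "ay": 0, "az": 0},
])

```text
time: 9.75
position: [0.5272, 0.1457, 0.2543]
tcp_rot: [0.998, 0.068, 0.004, -0.0]
wrist_force: [-0.8, -0.4, 0.4]
width: 0.087
```

Run:
```python
from h import *
s=get_state();print(s["time"],s["position"],s["wrist_force"],s["width"])
a=camera("top")["pixels"]; b=camera("scene")["pixels"]
a=cv2.resize(a[150:260,210:410],None,fx=3.5,fy=3.5,interpolation=2); b=cv2.resize(b[110:300,160:360],None,fx=2,fy=2,interpolation=2)
o=np.zeros((385+200,700,3),np.uint8);cv2.imwrite("pics/p2.png",a);
w=camera("wrist")["pixels"]
cv2.imwrite("pics/p2.png",np.vstack([a,np.hstack([b[:210,:350],b[170:380,:350]])])[:598])
print(rel([.53,-.190,.25],np.radians(7.6)))
```

```text
9.75 [0.52719907 0.14573725 0.25431918] [-0.84068851 -0.37195585  0.42197694] 0.08696593335567508
(array([-4.050e+01,  3.322e+02, -3.000e-01]), array([ 0.03, -0.02,  0.13]))
```

View pics/p2.png

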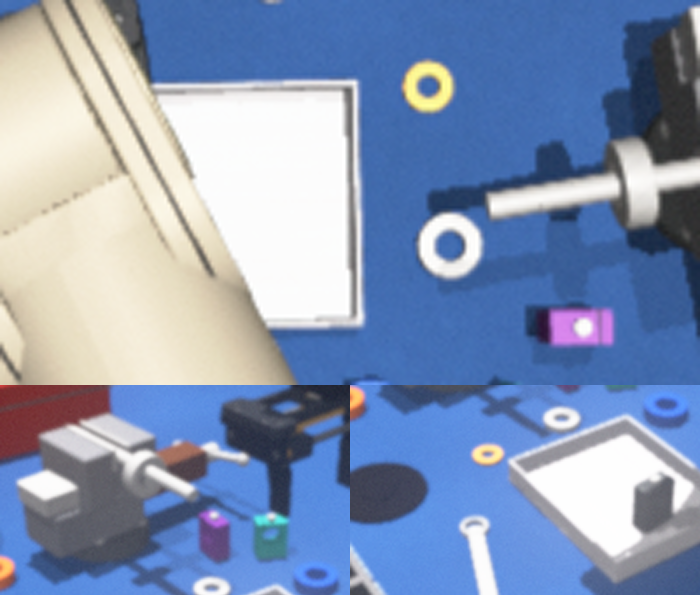

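The collar is standing in the tray (lower right inset, (655,500)), and the ring is still on the shaft at crop (633,182), unmoved. Now the ring.

play_rows([
  {"hand": 87, "dx": -3, "dy": 25, "dz": 0, "ax": 0, "ay": 0, "az": 0},
  {"hand": 87, "dx": -8, "dy": 70, "dz": 0, "ax": 0, "ay": 0, "az": 0},
  {"hand": 87, "dx": -14, "dy": 120, "dz": 0, "ax": 0, "ay": 0, "az": 0},
  {"hand": 87, "dx": -20, "dy": 170, "dz": 0, "ax": 0, "ay": 0, "az": 0},
  {"hand": 87, "dx": -26, "dy": 220, "dz": 0, "ax": 0, "ay": 0, "az": 0},
  {"hand": 87, "dx": -33, "dy": 270, "dz": 0, "ax": 0, "ay": 0, "az": 0},
  {"hand": 87, "dx": -38, "dy": 310, "dz": 0, "ax": 0, "ay": 0, "az": 0},
  {"hand": 87, "dx": -40, "dy": 332, "dz": 0, "ax": 0, "ay": 0, "az": 0},
  {"hand": 87, "dx": -40, "dy": 332, "dz": 0, "ax": 0, "ay": 0, "az": 0},
  {"hand": 87, "dx": -40, "dy": 332, "dz": 0, "ax": 0, "ay": 0, "az": 0},
])

```text
time: 11.15
position: [0.5308, -0.1877, 0.2495]
tcp_rot: [0.998, 0.069, 0.0, -0.0]
wrist_force: [-0.2, 0.7, -0.1]
width: 0.087
```

Run:
```python
from h import *
s=get_state();print(s["time"],s["position"],s["wrist_force"],s["width"])
print(rel([.5303,-.190,.124],np.radians(7.6)))
cv2.imwrite("pics/w3.png",camera("wrist")["pixels"])
```

```text
11.15 [ 0.53078025 -0.18769202  0.24953039] [-0.2105714   0.72437228 -0.12509359] 0.0870152646505764
(array([ -0.8,   2.3, 125.5]), array([-0.03, -0.01,  0.26]))
```

View pics/w3.png

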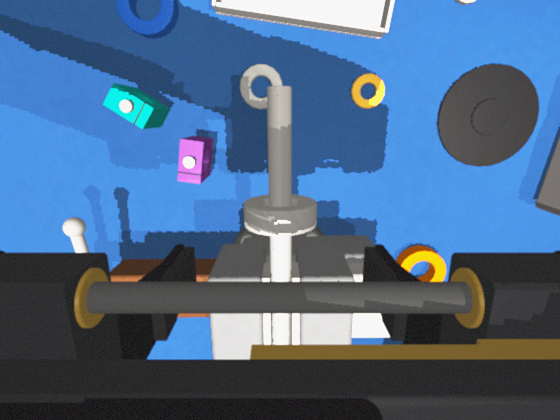

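Wrist view: the ring is centred at column 280, front ridge at about row 209 and rear ridge at about row 235. I check its y from those rows.

Run:
```python
from h import *
c=camera("wrist")
for p in ((281,235,.173),(281,211,.173),(280,86,.15)): print(pix2w(c,*p).round(4))
```

```text
[ 0.5338 -0.1991  0.173 ]
[ 0.5312 -0.1807  0.173 ]
[ 0.5184 -0.0936  0.15  ]
```

play_rows([
  {"hand": 87, "dx": 0, "dy": 2, "dz": 25, "ax": 0, "ay": 0, "az": 0},
  {"hand": 87, "dx": 0, "dy": 2, "dz": 50, "ax": 0, "ay": 0, "az": 0},
  {"hand": 87, "dx": 0, "dy": 2, "dz": 75, "ax": 0, "ay": 0, "az": 0},
  {"hand": 87, "dx": 0, "dy": 2, "dz": 100, "ax": 0, "ay": 0, "az": 0},
  {"hand": 87, "dx": 0, "dy": 2, "dz": 118, "ax": 0, "ay": 0, "az": 0},
  {"hand": 87, "dx": 0, "dy": 2, "dz": 125.5, "ax": 0, "ay": 0, "az": 0},
  {"hand": 87, "dx": 0, "dy": 2, "dz": 125.5, "ax": 0, "ay": 0, "az": 0},
  {"hand": 66, "dx": 0, "dy": 2, "dz": 125.5, "ax": 0, "ay": 0, "az": 0},
  {"hand": 45, "dx": 0, "dy": 2, "dz": 125.5, "ax": 0, "ay": 0, "az": 0},
  {"hand": 45, "dx": 0, "dy": 2, "dz": 125.5, "ax": 0, "ay": 0, "az": 0},
  {"hand": 45, "dx": 0, "dy": 2, "dz": 125.5, "ax": 0, "ay": 0, "az": 0},
  {"hand": 45, "dx": 0, "dy": 2, "dz": 125.5, "ax": 0, "ay": 0, "az": 0},
])

```text
time: 12.75
position: [0.5313, -0.1899, 0.1245]
tcp_rot: [0.998, 0.069, 0.0, 0.0]
wrist_force: [0.6, 0.2, 2.7]
width: 0.058
```

play_rows([
  {"hand": 45, "dx": 0, "dy": 0, "dz": -3.5, "ax": 0, "ay": 0, "az": 0},
  {"hand": 45, "dx": 0, "dy": 0, "dz": -7, "ax": 0, "ay": 0, "az": 0},
  {"hand": 45, "dx": 0, "dy": 0, "dz": -7, "ax": 0, "ay": 0, "az": 0},
  {"hand": 45, "dx": 0, "dy": -5, "dz": -7, "ax": 0, "ay": 0, "az": 0},
  {"hand": 45, "dx": 0, "dy": -12, "dz": -7, "ax": 0, "ay": 0, "az": 0},
  {"hand": 45, "dx": 0, "dy": -12, "dz": -7, "ax": 0, "ay": 0, "az": 0},
])

```text
time: 13.5
position: [0.5297, -0.1769, 0.1315]
tcp_rot: [0.998, 0.069, 0.0, 0.0]
wrist_force: [0.6, 0.6, -2.4]
width: 0.0584
```

The width reads 58.4 mm where I expected 60, so I look before sliding further.

Run:
```python
from h import *
w=camera("wrist")["pixels"][140:340,180:380]; b=camera("scene")["pixels"][110:190,190:290]
w=cv2.resize(w,(400,400),interpolation=2); b=cv2.resize(b,(400,320),interpolation=2)
b=cv2.copyMakeBorder(b,0,80,0,0,0)
cv2.imwrite("pics/p4.png",np.hstack([w,b])); s=get_state(); print(s["width"],s["wrist_force"],s["moment"])
```

```text
0.05833457709584714 [ 0.12573922 -0.3250383  -2.41535123] [-0.08635046 -0.1091854  -0.00717024]
```

View pics/p4.png

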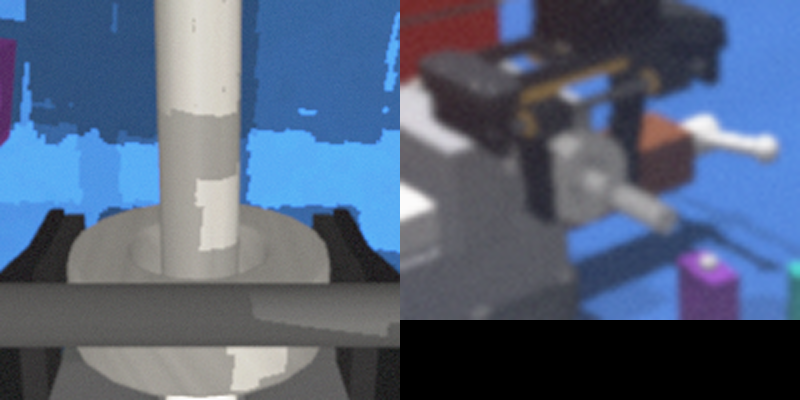

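The ring is held upright and square between the two fingers, with the hole around the shaft evenly. The small width is probably line contact compression. I slide on and watch the force.

play_rows([
  {"hand": 45, "dx": 0, "dy": -8, "dz": 0, "ax": 0, "ay": 0, "az": 0},
  {"hand": 45, "dx": 0, "dy": -18, "dz": 0, "ax": 0, "ay": 0, "az": 0},
  {"hand": 45, "dx": 0, "dy": -28, "dz": 0, "ax": 0, "ay": 0, "az": 0},
  {"hand": 45, "dx": 0, "dy": -38, "dz": 0, "ax": 0, "ay": 0, "az": 0},
  {"hand": 45, "dx": 0, "dy": -46, "dz": 0, "ax": 0, "ay": 0, "az": 0},
  {"hand": 45, "dx": 0, "dy": -46, "dz": 0, "ax": 0, "ay": 0, "az": 0},
])

```text
time: 14.35
position: [0.5234, -0.1316, 0.1316]
tcp_rot: [0.998, 0.069, 0.0, 0.0]
wrist_force: [-0.9, 0.6, -2.8]
width: 0.0579
```

play_rows([
  {"hand": 45, "dx": 0, "dy": -8, "dz": 0, "ax": 0, "ay": 0, "az": 0},
  {"hand": 45, "dx": 0, "dy": -18, "dz": 0, "ax": 0, "ay": 0, "az": 0},
  {"hand": 45, "dx": 0, "dy": -28, "dz": 0, "ax": 0, "ay": 0, "az": 0},
  {"hand": 45, "dx": 0, "dy": -38, "dz": 0, "ax": 0, "ay": 0, "az": 0},
  {"hand": 45, "dx": 0, "dy": -50, "dz": 0, "ax": 0, "ay": 0, "az": 0},
  {"hand": 45, "dx": 0, "dy": -62, "dz": 0, "ax": 0, "ay": 0, "az": 0},
  {"hand": 45, "dx": 0, "dy": -75, "dz": 0, "ax": 0, "ay": 0, "az": 0},
  {"hand": 45, "dx": 0, "dy": -75, "dz": 0, "ax": 0, "ay": 0, "az": 0},
])

```text
time: 15.35
position: [0.5129, -0.0559, 0.1317]
tcp_rot: [0.998, 0.07, 0.001, 0.0]
wrist_force: [-0.3, -0.6, -2.7]
width: 0.058
```

Run:
```python
from h import *
w=camera("wrist")["pixels"][100:380,140:420]; b=camera("scene")["pixels"][110:250,190:330]
w=cv2.resize(w,(400,400),interpolation=2); b=cv2.resize(b,(400,400),interpolation=2)
cv2.imwrite("pics/p5.png",np.hstack([w,b])); s=get_state(); print(s["time"],s["position"],s["width"],s["wrist_force"])
print(rel([.526,.035,.13],np.radians(7.6)),rel([.526,.035,.022],np.radians(7.6)))
```

```text
15.45 [ 0.51304856 -0.05747754  0.13163264] 0.05829272009779382 [ 0.30919247  0.50128605 -2.71764557]
(array([ 25.6, -89.8,   1.6]), array([ 0.05, -0.06,  0.36])) (array([ 25.5, -89.9, 109.6]), array([ 0.05, -0.06,  0.36]))
```

View pics/p5.png

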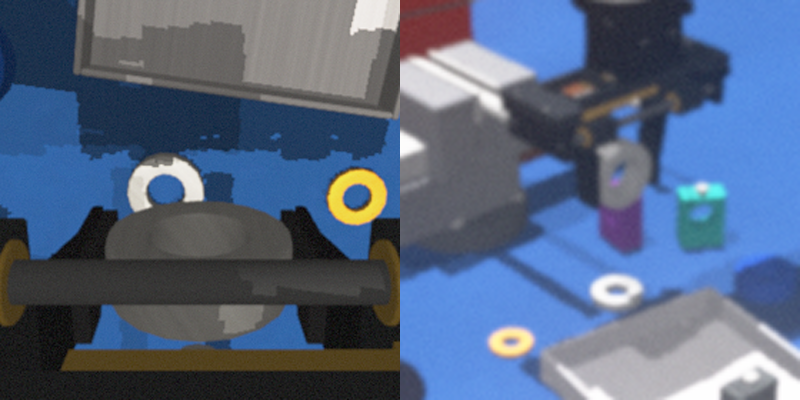

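The ring is off the shaft, upright and held (force = its weight). I carry it to the near half of the tray.

play_rows([
  {"hand": 45, "dx": 4, "dy": -15, "dz": 0, "ax": 0, "ay": 0, "az": 0},
  {"hand": 45, "dx": 11, "dy": -38, "dz": 0, "ax": 0, "ay": 0, "az": 0},
  {"hand": 45, "dx": 18, "dy": -63, "dz": 0, "ax": 0, "ay": 0, "az": 0},
  {"hand": 45, "dx": 24, "dy": -83, "dz": 0, "ax": 0, "ay": 0, "az": 0},
  {"hand": 45, "dx": 25.5, "dy": -90, "dz": 5, "ax": 0, "ay": 0, "az": 0},
  {"hand": 45, "dx": 25.5, "dy": -90, "dz": 20, "ax": 0, "ay": 0, "az": 0},
  {"hand": 45, "dx": 25.5, "dy": -90, "dz": 40, "ax": 0, "ay": 0, "az": 0},
  {"hand": 45, "dx": 25.5, "dy": -90, "dz": 60, "ax": 0, "ay": 0, "az": 0},
  {"hand": 45, "dx": 25.5, "dy": -90, "dz": 80, "ax": 0, "ay": 0, "az": 0},
  {"hand": 45, "dx": 25.5, "dy": -90, "dz": 95, "ax": 0, "ay": 0, "az": 0},
  {"hand": 45, "dx": 25.5, "dy": -90, "dz": 102, "ax": 0, "ay": 0, "az": 0},
  {"hand": 45, "dx": 25.5, "dy": -90, "dz": 104, "ax": 0, "ay": 0, "az": 0},
  {"hand": 45, "dx": 25.5, "dy": -90, "dz": 104, "ax": 0, "ay": 0, "az": 0},
])

```text
time: 17.08
position: [0.5263, 0.0352, 0.028]
tcp_rot: [0.998, 0.069, 0.001, 0.0]
wrist_force: [-0.5, -0.7, -2.3]
width: 0.0577
```

play_rows([
  {"hand": 45, "dx": 0, "dy": 0, "dz": 1.5, "ax": 0, "ay": 0, "az": 0},
  {"hand": 45, "dx": 0, "dy": 0, "dz": 3, "ax": 0, "ay": 0, "az": 0},
  {"hand": 45, "dx": 0, "dy": 0, "dz": 3, "ax": 0, "ay": 0, "az": 0},
])

```text
time: 17.45
position: [0.5263, 0.0351, 0.025]
tcp_rot: [0.998, 0.069, 0.001, 0.0]
wrist_force: [0.3, 0.4, -3.5]
width: 0.0581
```

play_rows([
  {"hand": 45, "dx": 0, "dy": 0, "dz": 1, "ax": 0, "ay": 0, "az": 0},
  {"hand": 45, "dx": 0, "dy": 0, "dz": 2, "ax": 0, "ay": 0, "az": 0},
  {"hand": 45, "dx": 0, "dy": 0, "dz": 2, "ax": 0, "ay": 0, "az": 0},
])

```text
time: 17.82
position: [0.5262, 0.0351, 0.0228]
tcp_rot: [0.998, 0.069, 0.001, 0.0]
wrist_force: [0.3, -0.1, -3.2]
width: 0.0582
```

play_rows([
  {"hand": 45, "dx": 0, "dy": 0, "dz": 1, "ax": 0, "ay": 0, "az": 0},
  {"hand": 45, "dx": 0, "dy": 0, "dz": 2, "ax": 0, "ay": 0, "az": 0},
  {"hand": 45, "dx": 0, "dy": 0, "dz": 2, "ax": 0, "ay": 0, "az": 0},
])

```text
time: 18.2
position: [0.5261, 0.0351, 0.0207]
tcp_rot: [0.998, 0.069, 0.001, 0.0]
wrist_force: [-0.2, -0.4, -3.0]
width: 0.0583
```

play_rows([
  {"hand": 45, "dx": 0, "dy": 0, "dz": 1, "ax": 0, "ay": 0, "az": 0},
  {"hand": 45, "dx": 0, "dy": 0, "dz": 2, "ax": 0, "ay": 0, "az": 0},
  {"hand": 45, "dx": 0, "dy": 0, "dz": 2, "ax": 0, "ay": 0, "az": 0},
])

```text
time: 18.58
position: [0.5261, 0.0351, 0.0187]
tcp_rot: [0.998, 0.069, 0.001, 0.0]
wrist_force: [-0.5, 0.5, -2.1]
width: 0.0583
```

play_rows([
  {"hand": 45, "dx": 0, "dy": 0, "dz": 0.7, "ax": 0, "ay": 0, "az": 0},
  {"hand": 45, "dx": 0, "dy": 0, "dz": 1.4, "ax": 0, "ay": 0, "az": 0},
  {"hand": 45, "dx": 0, "dy": 0, "dz": 1.4, "ax": 0, "ay": 0, "az": 0},
])

```text
time: 18.95
position: [0.526, 0.0351, 0.0172]
tcp_rot: [0.998, 0.069, 0.001, 0.0]
wrist_force: [-0.3, 0.4, -3.1]
width: 0.0582
```

play_rows([
  {"hand": 45, "dx": 0, "dy": 0, "dz": 0.7, "ax": 0, "ay": 0, "az": 0},
  {"hand": 45, "dx": 0, "dy": 0, "dz": 1.4, "ax": 0, "ay": 0, "az": 0},
  {"hand": 45, "dx": 0, "dy": 0, "dz": 1.4, "ax": 0, "ay": 0, "az": 0},
])

```text
time: 19.32
position: [0.5261, 0.0351, 0.0162]
tcp_rot: [0.998, 0.069, 0.001, 0.001]
wrist_force: [-3.6, 0.1, 4.7]
width: 0.0584
```

play_rows([
  {"hand": 45, "dx": 0, "dy": 0, "dz": 0.6, "ax": 0, "ay": 0, "az": 0},
  {"hand": 45, "dx": 0, "dy": 0, "dz": 1.2, "ax": 0, "ay": 0, "az": 0},
  {"hand": 45, "dx": 0, "dy": 0, "dz": 1.2, "ax": 0, "ay": 0, "az": 0},
])

```text
time: 19.7
position: [0.5262, 0.0351, 0.016]
tcp_rot: [0.998, 0.069, 0.001, 0.001]
wrist_force: [-6.2, -1.7, 15.2]
width: 0.0582
```

The ring is on the floor (+15 N). I release slowly and rise.

play_rows([
  {"hand": 60, "dx": 0, "dy": 0, "dz": -0.8, "ax": 0, "ay": 0, "az": 0},
  {"hand": 63, "dx": 0, "dy": 0, "dz": -0.8, "ax": 0, "ay": 0, "az": 0},
  {"hand": 67, "dx": 0, "dy": 0, "dz": -0.8, "ax": 0, "ay": 0, "az": 0},
  {"hand": 75, "dx": 0, "dy": 0, "dz": -0.8, "ax": 0, "ay": 0, "az": 0},
  {"hand": 80, "dx": 0, "dy": 0, "dz": -0.8, "ax": 0, "ay": 0, "az": 0},
  {"hand": 80, "dx": 0, "dy": 0, "dz": -15, "ax": 0, "ay": 0, "az": 0},
  {"hand": 80, "dx": 0, "dy": 0, "dz": -45, "ax": 0, "ay": 0, "az": 0},
  {"hand": 80, "dx": 0, "dy": 0, "dz": -90, "ax": 0, "ay": 0, "az": 0},
  {"hand": 80, "dx": 0, "dy": 0, "dz": -140, "ax": 0, "ay": 0, "az": 0},
  {"hand": 80, "dx": 0, "dy": 0, "dz": -180, "ax": 0, "ay": 0, "az": 0},
  {"hand": 80, "dx": 0, "dy": 0, "dz": -200, "ax": 0, "ay": 0, "az": 0},
  {"hand": 80, "dx": 0, "dy": 0, "dz": -200, "ax": 0, "ay": 0, "az": 0},
  {"hand": 80, "dx": 0, "dy": 0, "dz": -200, "ax": 0, "ay": 0, "az": 0},
])

```text
time: 21.32
position: [0.5255, 0.0355, 0.2154]
tcp_rot: [0.998, 0.07, 0.0, 0.001]
wrist_force: [0.4, 0.7, 0.3]
width: 0.0802
```

Run:
```python
from h import *
w=camera("wrist")["pixels"]; b=camera("scene")["pixels"][190:310,220:380]
w=cv2.resize(w,(400,300)); b=cv2.resize(b,(400,300),interpolation=2)
cv2.imwrite("pics/p6.png",np.hstack([w,b])); s=get_state(); print(s["time"],s["position"],s["width"],s["wrist_force"])
```

```text
21.425 [0.52532946 0.03539292 0.21500424] 0.07989686261360236 [-0.15966076  0.0713096  -0.34431314]
```

View pics/p6.png

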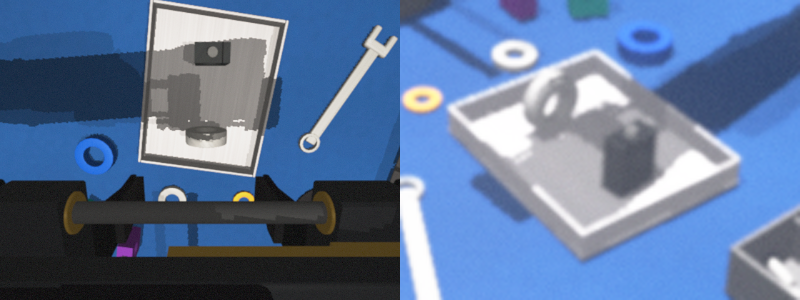

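Both stand in the tray: the collar at (212,53) and the ring at (207,137) in the wrist view. I check that they stay at rest.

play_rows([
  {"hand": 80, "dx": 0, "dy": 0, "dz": 0, "ax": 0, "ay": 0, "az": 0},
  {"hand": 80, "dx": 0, "dy": 0, "dz": 0, "ax": 0, "ay": 0, "az": 0},
  {"hand": 80, "dx": 0, "dy": 0, "dz": 0, "ax": 0, "ay": 0, "az": 0},
  {"hand": 80, "dx": 0, "dy": 0, "dz": 0, "ax": 0, "ay": 0, "az": 0},
  {"hand": 80, "dx": 0, "dy": 0, "dz": 0, "ax": 0, "ay": 0, "az": 0},
  {"hand": 80, "dx": 0, "dy": 0, "dz": 0, "ax": 0, "ay": 0, "az": 0},
  {"hand": 80, "dx": 0, "dy": 0, "dz": 0, "ax": 0, "ay": 0, "az": 0},
  {"hand": 80, "dx": 0, "dy": 0, "dz": 0, "ax": 0, "ay": 0, "az": 0},
])

```text
time: 22.42
position: [0.5253, 0.0354, 0.215]
tcp_rot: [0.998, 0.07, -0.0, 0.001]
wrist_force: [0.3, 0.3, 0.2]
width: 0.0798
```

Run:
```python
from h import *
b=cv2.resize(camera("scene")["pixels"][190:310,220:380],(400,300),interpolation=2)
a=cv2.imread("pics/p6.png")[:,400:]
d=cv2.absdiff(cv2.GaussianBlur(a,(9,9),0),cv2.GaussianBlur(b,(9,9),0)).max(2)
print(d[50:220,80:340].max(),(d[50:220,80:340]>20).sum())
```

```text
11 0
```

Nothing moved over that second, so I hand in.

```bash
python3 -c "
from bench import *
print(hand_in())"
```

```text
the job is handed in; nothing more can be done
None
```

I slid the stop collar off the shaft and set it standing in the plain tray. Then I did the same with the spacer ring. I lowered each part until the wrist force showed floor contact (about 12 N and 15 N) before releasing it, and neither was dropped. I handed the job in just after 22.4 s.

The last pictures show both parts standing in the tray with the gripper clear above them, and two pictures about 1 s apart showed no movement. One reading disagreed: the gripper measured about 58 mm on the 60 mm ring. The pictures showed it held upright and square, and it came off the shaft without binding.

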